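# Load the wash tray: tip the canisters, unhook the caddies, call the washer

## Robot

A 7-joint arm with a two-finger parallel gripper is mounted at the origin on the work surface. World frame = base frame: x ahead of the robot, y to its left, z up, the work surface at z = 0. Lengths are in m, angles in rad, forces in N, time in s.
With the tool pointing down it reaches from about 0.425 to 0.875 m from the base axis. Payload 9.9 kg.
Tool frame: the origin (TCP) lies at the very end of the fingers, on their centre line; the grasp point (between the pads) lies 19 mm behind it; z points along the fingers, y is the line along which they close (so a half turn about z gives the same grasp; the last joint's range is limited). The gripper opens to 85 mm and grips with 20 to 120 N. Pads are 22 mm wide; open, the fingers measure 114 mm over their backs; the gripper's body (76 mm by 85 mm) begins 54 mm behind the grasp point. The pads swing forward as they close: fully open they stand 13 mm farther back than shut.
Start: joints at [1.143, 0.576, 0.025, 1.437, -0.015, 1.129, -0.057], TCP at [0.228, -0.636, 0.231] pointing down, gripper open.
Joint ranges: [-2.76, 2.76], [-0.34, 2.15], [-1.52, 1.57], [0.19, 2.46], [-1.09, 4.23], [0.17, 1.99], [-2.82, 2.82]. Speed limits (rad/s): [2.22, 2.22, 3.01, 3.01, 3.14, 3.14, 3.14].

## Interface

Orientations are given as a rotation vector (axis times angle).
In Python, from cell import bot gives the robot as it stands. The module is installed in compiled form; this text tells all that it offers.
- The arm moves only by the shell command python3 -m creep 'ROWS' [OPENING] [FORCE]. ROWS is JSON, a list of rows, each a list of 2 entries, a list of its own where there are three numbers: the shift along the world's x, y, z in cm, then the turn, a rotation vector about the world's x, y, z in degrees. In form: [[[x, y, z], [rx, ry, rz]], ...]. A call has 1 to 8 rows; each row is the pose to reach, as a shift and turn from the pose commanded when the call began; what a row does not reach only later rows make up. A row lasts 1/10 s, in which the tool goes at most 50 mm and 8.59 degrees, less where a joint would pass 70% of its speed; a pose out of reach is approached as far as the arm can. A call with a gripper value outside its range is refused whole. OPENING is the closure, from 0 (fully open) to 1 (shut), set as the call begins (- or left out, the last holds). The fingers move at their own pace and stop on an object; FORCE is the grip in N (left out, the last holds). Time passes only in rows, so rows that repeat a pose let the fingers close. It gives the time, the measured TCP pose, the force, the opening and the grip force at its end, in the units of the state.
- bot.read_state(): the state, without advancing time (a new reading comes with each control period).
- bot.read_camera(name): name is "side" or "top"; returns the picture (400x640x3 uint8, blue, green, red); there is no depth.
- bot.camera_params(name): a dict with "K" (3x3 intrinsics, pixels), "R" (3x3) and "t" (3): a world point X has camera coordinates R X + t. Camera axes: x right, y down, z forward; pixel columns grow to the right and rows downward; lengths in m; the calibration is good to about 2 mm. A picture is of the moment at which its call begins. camera_params takes no time and is no camera call.
- bot.hand_in(): hands the job in; it is judged then, once.
The state is a dict: "t": time; "joints": joint angles; "qvel": joint speeds; "effort": joint torques, N m; "position": TCP position; "orientation": TCP orientation; "wrist_force": force on the tool from outside, world axes, zero at the start; "moment": the same for the moment, N m; "grip_width": finger opening in m; "grip_force": force on a finger pad.
Only numpy, scipy, OpenCV 4.12 (cv2) and the standard library are available. Lean on these libraries where they do the work, as an engineer would, in place of code of your own. Each camera call takes 0.05 s, during which the arm holds its last target. There are 200 camera calls.

## Task

Load the blue wash tray for the dishwasher: first tip each tall canister over so that it lies on its side on the tray, since it is too tall for the machine. Then take every caddy off the steel panel, sliding it up along its keyhole until the stud's head can come out of the wide end, and stand each one upright on the tray without dropping it. When everything is loaded, press the green button fully down to start the wash, and leave the other kitchen things where they are.

Things in the scene. Friction and masses are not known exactly. Their poses are not given: they have to be found in the camera images.
- tray: Flat rimless blue wash tray with dark drain spots, fixed to the counter, 280 mm (its x) by 480 mm (its y), 12 mm thick; origin at the centre of its underside, on the counter.
- panel: Upright steel panel fixed to the counter, 310 mm wide (its y), 195 mm high, 10 mm thick; origin on the counter at the middle of its front face, which looks to its -x (a 90 mm deep foot lies behind it). Three brass studs stand out from the front at y = -100, 0 and +100 mm, 170 mm above the counter: each has an 8 mm neck 10 mm long, then a round head of 22 mm diameter and 6 mm thickness.
- caddy_red: Open red plastic caddy, 0.28 kg, 96 mm deep (its x), 80 mm wide (its y), box walls 65 mm high; origin at the centre of its underside, z up, back plate (6 mm thick, up to z = 142 mm) at +x. Central carrying handle: black grip bar 14 mm thick (x), 60 mm long (y), z = 150 to 175 mm, on two thin posts. Starts hung on a panel stud by its keyhole, back to the panel, leaning a degree or two. May be absent.
- caddy_green: Open green plastic caddy, 0.28 kg, 96 mm deep (its x), 80 mm wide (its y), box walls 65 mm high; origin at the centre of its underside, z up, back plate (6 mm thick, up to z = 142 mm) at +x. Central carrying handle: black grip bar 14 mm thick (x), 60 mm long (y), z = 150 to 175 mm, on two thin posts. Starts hung on a panel stud by its keyhole, back to the panel, leaning a degree or two. May be absent.
- caddy_yellow: Open yellow plastic caddy, 0.28 kg, 96 mm deep (its x), 80 mm wide (its y), box walls 65 mm high; origin at the centre of its underside, z up, back plate (6 mm thick, up to z = 142 mm) at +x. Central carrying handle: black grip bar 14 mm thick (x), 60 mm long (y), z = 150 to 175 mm, on two thin posts. Starts hung on a panel stud by its keyhole, back to the panel, leaning a degree or two. May be absent.
- caddy_red_hole (a point): Middle of the red caddy's wide keyhole end, in its back plate's outer face: 48 mm behind (+x), 94 mm above its origin. The wide end is 34 mm square; a 12 mm slot runs up from it, ending 31 mm above this point. Hung, the stud sits at the slot's top: raise the caddy 27 mm and the head is in the wide end, then 20 mm or more along its -x frees it.
- caddy_green_hole (a point): Middle of the green caddy's wide keyhole end, in its back plate's outer face: 48 mm behind (+x), 94 mm above its origin. The wide end is 34 mm square; a 12 mm slot runs up from it, ending 31 mm above this point. Hung, the stud sits at the slot's top: raise the caddy 27 mm and the head is in the wide end, then 20 mm or more along its -x frees it.
- caddy_yellow_hole (a point): Middle of the yellow caddy's wide keyhole end, in its back plate's outer face: 48 mm behind (+x), 94 mm above its origin. The wide end is 34 mm square; a 12 mm slot runs up from it, ending 31 mm above this point. Hung, the stud sits at the slot's top: raise the caddy 27 mm and the head is in the wide end, then 20 mm or more along its -x frees it.
- canister_a: Tall square white storage canister with an orange lid, 90 x 90 x 210 mm, about 0.35 kg (varies), too wide to grasp, evenly filled so it balances at mid-height; starts upright on the tray. Origin at the centre of its underside, z towards the lid. May be absent.
- canister_b: Tall square white storage canister with a green lid, 90 x 90 x 210 mm, about 0.35 kg (varies), too wide to grasp, evenly filled so it balances at mid-height; starts upright on the tray. Origin at the centre of its underside, z towards the lid. May be absent.
- canister_a_mid (a point): Centre of canister a, 105 mm from its underside (45 mm above what it lies on when it lies flat).
- canister_b_mid (a point): Centre of canister b, 105 mm from its underside (45 mm above what it lies on when it lies flat).
- start_top (a point): Centre of the top of the green push button (radius 18 mm) on a small grey housing; pressed straight down.
- start (a joint): Travel of the button in m: 0 up, 0.006 fully down; springs back; about 5 N presses it fully down. Counts as pressed beyond 0.004.
- bottle: Bystander: yellow squeeze bottle with a red cap, 60 mm across, 170 mm tall; origin at the centre of its underside.
- ramekin: Bystander: small white bowl, 90 mm across, 45 mm tall; origin at the centre of its underside.
- plates: Bystander: stack of white saucers, 110 mm across, 40 mm tall; origin at the centre of its underside.
Mind the look-alikes: they are no part of the job. Of the things shaped like the part that bears start_top, the grey one is meant.

How it is judged:
By the outcome, as a careful person would: the job done as asked, in the order asked, and still so for the second after the job is handed in, with the robot touching nothing.
Of canister_a, canister_b only 1 to 2 are there at a start; the rules pass over those that are not, and their reading is None.
Of caddy_red, caddy_green, caddy_yellow only 2 to 3 are there at a start; the rules pass over those that are not, and their reading is None.
At some moment in a run one of canister_a, canister_b may be knocked a few centimetres aside while the robot is not near it.
It also fails if it takes over 210 s, if anything falls off the work surface, if the arm or the gripper's body presses on something with over 40 N, if the wrist force passes 120 N, or if a joint passes its speed limit or range.

## Working session

There is one attempt and no reset: what is moved stays moved. The work goes in short steps, Python scripts to look and compute and a shell command to move; the robot and the scene stay as the last step left them, time stands still between calls to the robot, and variables do not carry over. Pictures are saved under pics/ and viewed, at most 14 in all, crops included, and the job is handed in when it is done.

```bash
mkdir -p pics; cat > h.py <<'E'
import numpy as np, cv2
from cell import bot
def ray(cam,u,v):
    p=bot.camera_params(cam);K,R,t=map(np.array,(p["K"],p["R"],p["t"]))
    d=R.T@np.linalg.inv(K)@np.array([u,v,1.]);return -R.T@t,d/np.linalg.norm(d)
def onz(cam,u,v,z):
    o,d=ray(cam,u,v);return o+d*(z-o[2])/d[2]
def two(us,ut):
    o1,d1=ray("side",*us);o2,d2=ray("top",*ut)
    s=np.linalg.lstsq(np.c_[d1,-d2],o2-o1,rcond=None)[0]
    a,b=o1+d1*s[0],o2+d2*s[1];return (a+b)/2,np.linalg.norm(a-b)
def proj(cam,X):
    p=bot.camera_params(cam);c=np.array(p["R"])@np.array(X)+np.array(p["t"]);q=np.array(p["K"])@c;return q[:2]/q[2]
E
python3 - <<'E'
from h import *
for c in("side","top"):
    cv2.imwrite(f"pics/{c}0.png",bot.read_camera(c)); p=bot.camera_params(c); print(c,ray(c,320,200),np.array(p["K"])[0,0])
s=bot.read_state();print(s)
E
```

```text
side (array([ 0.15070314, -1.09282655,  0.86753864]), array([ 0.32441626,  0.75799656, -0.56585803])) 395.65394909553953
top (array([ 0.4929015 , -0.05994492,  1.43224449]), array([ 0.05725008,  0.03131906, -0.9978685 ])) 493.06257560237657
{'t': 0.1, 'joints': array([ 1.1432043 ,  0.5764314 ,  0.0248374 ,  1.43779218, -0.01501264,
        1.12901291, -0.05648441]), 'qvel': array([-0.00074239, -0.00248748,  0.00032961, -0.00311981,  0.00086068,
        0.00032213,  0.0008431 ]), 'effort': array([ 5.27228607e-03, -7.67296886e+01,  2.25784667e+00, -2.86603975e+01,
        1.59136439e-02,  8.64791684e-03,  3.81449581e-05]), 'position': array([ 0.22739952, -0.63512425,  0.23055107]), 'orientation': array([-3.09387248e+00, -5.37207164e-01,  4.79784926e-04]), 'wrist_force': array([-0.16157189, -0.8051282 ,  0.43624251]), 'moment': array([ 0.04652934,  0.02288067, -0.0093422 ]), 'grip_force': 0.0, 'grip_width': 0.0850727727599993}
```

View pics/side0.png

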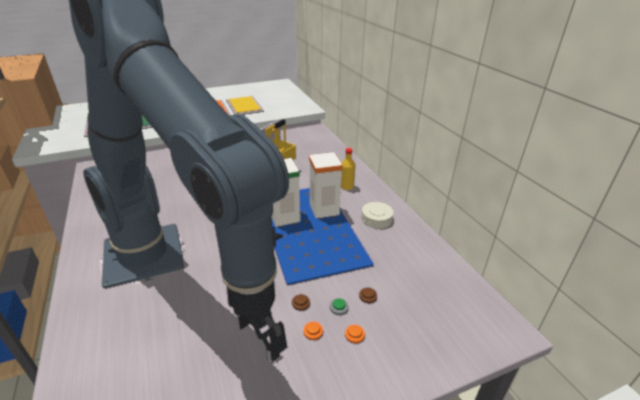

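View pics/top0.png

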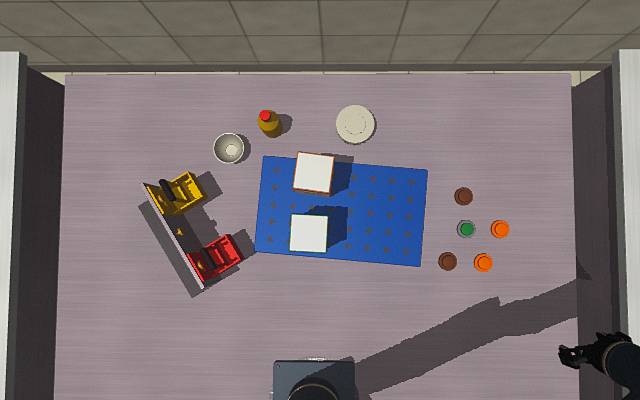

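The side view shows the tray at about (320,245), canisters with green (285,195) and orange (325,185) lids, and buttons around (339,306). The top view shows:
- **Canisters:** (315,172) orange and (309,232) green.
- **Caddies:** yellow (183,195) and red (215,258), with an empty middle stud at (180,232).
- **Button candidates:** (463,196) brown, (447,261) brown, (500,229) orange, (483,263) orange and (466,229) green on grey. The last one fits the description.

```bash
python3 - <<'E'
from h import *
im=bot.read_camera("top");cv2.imwrite("pics/t1.png",im)
hsv=cv2.cvtColor(im,cv2.COLOR_BGR2HSV)
c=cv2.resize(im[160:310,130:260],None,fx=4,fy=4,interpolation=cv2.INTER_CUBIC)
d=cv2.resize(im[180:280,435:515],None,fx=4,fy=4,interpolation=cv2.INTER_CUBIC)
d=cv2.copyMakeBorder(d,0,200,0,0,cv2.BORDER_CONSTANT)[:600,:280]
cv2.imwrite("pics/crop1.png",np.hstack([c,d]))
m=cv2.inRange(hsv,(105,120,60),(125,255,255))
k=max(cv2.findContours(m,0,2)[0],key=cv2.contourArea)
hull=cv2.convexHull(k);r=cv2.approxPolyDP(hull,4,True)[:,0]
print("tray",[(p.tolist(),onz("top",*p,0.012)[:2].round(3).tolist()) for p in r])
# canister tops (white lid region)
m=cv2.inRange(hsv,(0,0,200),(180,40,255))
for k in cv2.findContours(m,0,2)[0]:
    if cv2.contourArea(k)>300:
        b=cv2.minAreaRect(k); 
        if 220<b[0][0]<400 and 130<b[0][1]<290: print("white",np.round(b[0],1),np.round(b[1],1),round(b[2],1),onz("top",*b[0],.222).round(3),[onz("top",*p,.222)[:2].round(3).tolist() for p in cv2.boxPoints(b)])
g=cv2.inRange(hsv,(40,60,30),(90,255,255))[215:245,452:480]
ys,xs=np.nonzero(g);print("btn",len(xs),xs.mean()+452,ys.mean()+215,onz("top",xs.mean()+452,ys.mean()+215,.03))
E
```

```text
tray [([263, 156], [0.702, 0.151]), ([427, 170], [0.662, -0.324]), ([419, 266], [0.386, -0.299]), ([255, 251], [0.427, 0.171])]
white [308.3 232.8] [35.7 35.6] 3.2 [0.482 0.007 0.222] [[0.44, 0.052], [0.528, 0.048], [0.523, -0.039], [0.436, -0.035]]
white [313.1 171.8] [35.1 35.1] 7.9 [ 0.632 -0.005  0.222] [[0.595, 0.044], [0.681, 0.033], [0.669, -0.053], [0.583, -0.042]]
btn 133 466.7218045112782 228.69172932330827 [ 0.49305625 -0.4305887   0.03      ]
```

View pics/crop1.png

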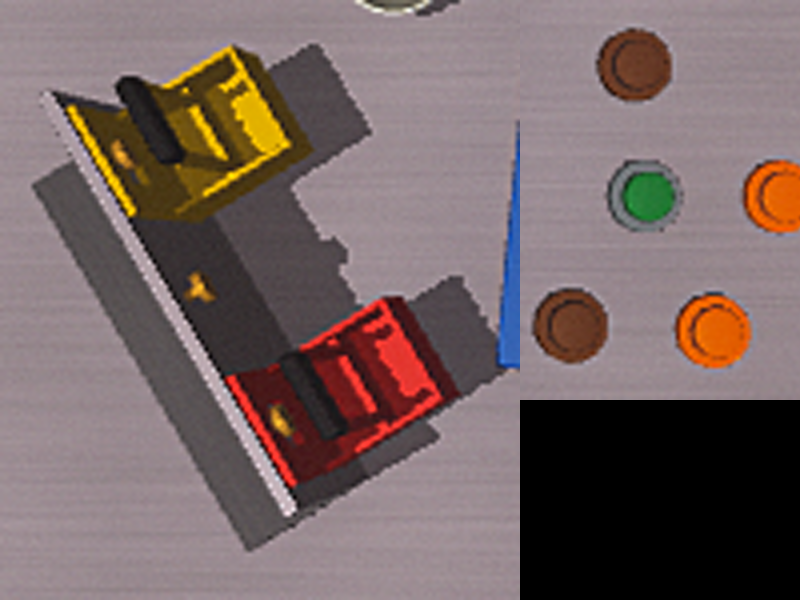

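The left crop shows the panel's top edge running from crop pixel (55,92) to (298,510). The yellow grip bar is at (149,120), the red bar at (314,395), and the middle stud at (200,288) is empty. The right crop confirms the grey-housed green button among brown and orange look-alikes. Next I compute the panel frame and grip bars.

```bash
python3 - <<'E'
from h import *
im=cv2.imread("pics/t1.png")
P=lambda x,y,z:onz("top",130+x/4-.4,160+y/4-.4,z)
a=P(55,92,.195);b=P(298,510,.195);print("panel front ends",a,b,np.linalg.norm(a-b))
ey=(a-b)/np.linalg.norm(a-b); mid=(a+b)/2; ex=np.array([ey[1],-ey[0],0]);print("ey",ey,"ex",ex,"yaw x",np.degrees(np.arctan2(ex[1],ex[0])))
for n,q in(("yel",(149,120)),("red",(314,395))):
    p=P(*q,.222);r=p-mid;print(n,p,"in panel x,y",r@ex,r@ey)
# bar by mask
for n,box in(("yel",(150,172,185,205)),("red",(195,240,222,275))):
    x0,y0,x1,y1=box;c=im[y0:y1,x0:x1];m=(c.max(2)<55).astype(np.uint8)*255
    k=max(cv2.findContours(m,0,2)[0],key=cv2.contourArea);rr=cv2.minAreaRect(k)
    q=np.array(rr[0])+[x0,y0];p=onz("top",*q,.218);r=p-mid;print(n,q,rr[1],rr[2],p,"panel",r@ex,r@ey)
p=onz("top",130+200/4,160+288/4,.17);print("mid stud",(p-mid)@ex,(p-mid)@ey)
# button two views
s=bot.read_camera("side");h=cv2.cvtColor(s,cv2.COLOR_BGR2HSV)
g=cv2.inRange(h,(40,60,30),(90,255,255))[290:320,325:355];ys,xs=np.nonzero(g)
print("btn",two((xs.mean()+325,ys.mean()+290),(466.7,228.7)))
E
```

```text
panel front ends [0.60722934 0.4276648  0.195     ] [0.34521248 0.26790908 0.195     ] 0.30687900558309344
ey [0.8538116  0.52058213 0.        ] ex [ 0.52058213 -0.8538116   0.        ] yaw x -58.628692476013285
yel [0.58739504 0.35787965 0.222     ] in panel x,y 0.04925799633851643 0.1001758472390313
red [0.41839248 0.25215181 0.222     ] in panel x,y 0.051549933180700794 -0.0991605264536556
yel [167.22929764 189.92038345] (25.139738082885742, 7.661634922027588) 61.38954162597656 [0.5869099  0.35829294 0.218     ] panel 0.04865256417331195 0.09997678263067422
red [204.60655594 254.32786751] (34.313880920410156, 10.4990234375) 50.194427490234375 [0.42796054 0.2620045  0.218     ] panel 0.04811855125002057 -0.08586206860166568
mid stud 0.010345376704018389 0.0007193197903565252
btn (array([ 0.49290784, -0.43486748,  0.01337858]), np.float64(0.00027244284842230655))
```

```bash
python3 -m creep '[[[0,0,5],[0,0,0]],[[0,0,10],[0,0,0]],[[4,6,13],[0,0,-5]],[[6,10,13],[0,0,-10]],[[8,14,13],[0,0,-15]],[[10.5,18.5,13],[0,0,-20]],[[13,23,13],[0,0,-25]],[[15,27,13],[0,0,-27]]]' 1 40
python3 -m creep '[[[2.5,4.5,0],[0,0,0]],[[5,9,0],[0,0,0]],[[7.5,13.5,0],[0,0,0]],[[10,18,0],[0,0,0]],[[12.5,22.5,0],[0,0,0]],[[15,27,0],[0,0,0]],[[17.5,31.5,0],[0,0,0]],[[20,36,0],[0,0,0]]]'
python3 -m creep '[[[2.5,4.5,0],[0,0,0]],[[5,8,0],[0,0,0]],[[6.2,11,0],[0,0,0]],[[6.2,11.6,0],[0,0,0]],[[6.2,11.6,0],[0,0,0]]]'
```

```text
t: 1.0
position: [0.372, -0.3756, 0.3613]
orientation: [3.135, -0.205, 0.001]
wrist_force: [1.0, 0.8, 0.2]
grip_width: 0.0004
grip_force: 0.0
t: 1.8
position: [0.5661, -0.026, 0.3614]
orientation: [3.135, -0.2, 0.0]
wrist_force: [0.8, -1.3, 0.6]
grip_width: -0.0002
grip_force: 0.0
t: 2.3
position: [0.6273, 0.0894, 0.3607]
orientation: [-3.135, 0.196, 0.002]
wrist_force: [0.4, -0.8, 0.1]
grip_width: -0.0003
grip_force: 0.0
```

```bash
cat >> h.py <<'E'
def tops():
    im=bot.read_camera("top");h=cv2.cvtColor(im,cv2.COLOR_BGR2HSV)
    m=cv2.inRange(h,(0,0,200),(180,40,255))
    for k in cv2.findContours(m,0,2)[0]:
        if cv2.contourArea(k)>150:
            b=cv2.minAreaRect(k)
            if 220<b[0][0]<440 and 125<b[0][1]<290: print("white",np.round(b[0],1),np.round(b[1],1),round(b[2],1),onz("top",*b[0],.222).round(3))
    return im
E
python3 - <<'E'
from h import *
im=tops();print(bot.read_state()["position"]);cv2.imwrite("pics/t2.png",im)
E
```

```text
white [308.3 232.9] [35.7 35.8] 3.2 [0.481 0.006 0.222]
white [308.3 180.4] [27.8 17. ] 7.8 [0.611 0.007 0.222]
[0.6272866  0.08757851 0.3610191 ]
```

View pics/t2.png

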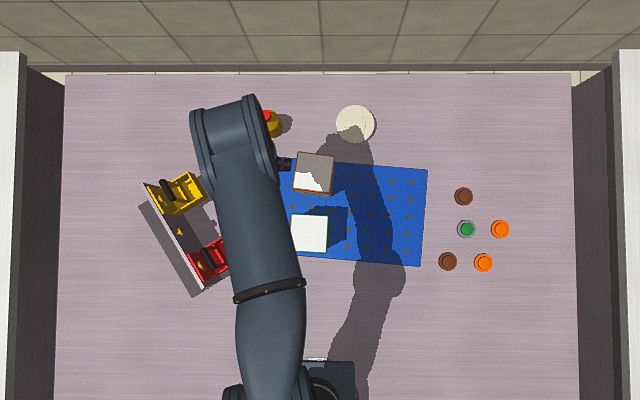

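The view shows both canisters where they were, a at (313,172) and b at (308,233), with the gripper beside a at (285,165). I descend next.

```bash
python3 -m creep '[[[0,1,-5],[0,0,0]],[[0.5,1,-10],[0,0,0]],[[1,1,-15],[0,0,0]],[[1,1,-17.8],[0,0,0]],[[1,1,-17.8],[0,0,0]],[[1,1,-17.8],[0,0,0]]]'
python3 -m creep '[[[0,-1,0],[0,0,0]],[[0,-2,0],[0,0,0]],[[-0.2,-2.7,0],[0,0,0]],[[-0.3,-3.4,0],[0,0,0]],[[-0.4,-4,0],[0,0,0]],[[-0.5,-4.6,0],[0,0,0]],[[-0.6,-5.2,0],[0,0,0]],[[-0.7,-5.8,0],[0,0,0]]]'
```

```text
t: 2.95
position: [0.6379, 0.0966, 0.1845]
orientation: [3.135, -0.203, 0.001]
wrist_force: [0.6, 0.1, 1.2]
grip_width: -0.0002
grip_force: 0.0
t: 3.75
position: [0.6329, 0.0441, 0.187]
orientation: [-3.13, 0.195, -0.011]
wrist_force: [-2.5, 12.6, 31.1]
grip_width: -0.0006
grip_force: 16.7
```

```bash
python3 - <<'E'
from h import *
im=tops();s=bot.read_camera("side");st=bot.read_state();print(st["position"],st["wrist_force"])
cv2.imwrite("pics/c3.png",np.hstack([cv2.resize(s[120:270,230:400],None,fx=3,fy=3),cv2.resize(im[130:260,250:345],None,fx=3,fy=3)[:450].copy() if 0 else cv2.resize(im[120:270,250:345],None,fx=3,fy=3)]))
E
```

```text
[0.63300977 0.04338131 0.18748479] [-4.20379367  9.30919715 23.94319911]
```

View pics/c3.png

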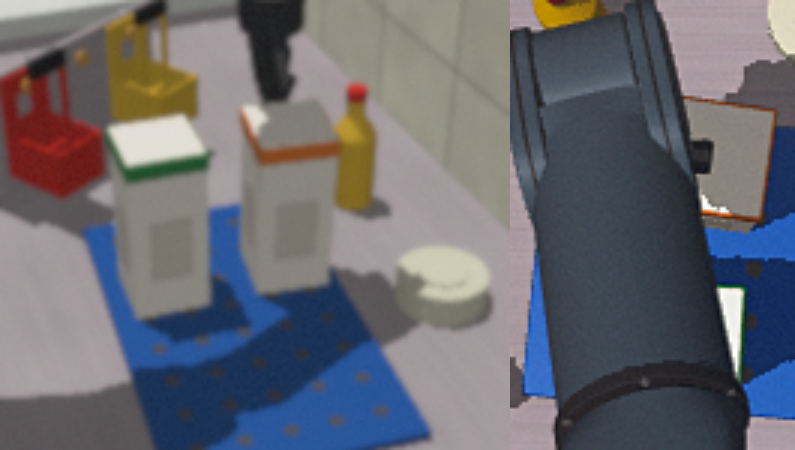

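The crop shows a part of the gripper above the tip bearing on a's lid, at crop pixel (700,155). The closed linkage sticks out along the closing axis. I back off, turn a quarter so the narrow side faces the canister, and push a little higher.

```bash
python3 -m creep '[[[0,1,0.5],[0,0,0]],[[0.3,3,1],[0,0,0]],[[0.5,6,1.5],[0,0,8]],[[0.5,6,1.5],[0,0,16]],[[0.5,6,1.5],[0,0,24]],[[0.5,6,1.5],[0,0,32]],[[0.5,6,1.5],[0,0,40]],[[0.5,6,1.5],[0,0,48]]]'
python3 -m creep '[[[0,0,0],[0,0,8]],[[0,0,0],[0,0,16]],[[0,0,0],[0,0,24]],[[0,0,0],[0,0,32]],[[0,0,0],[0,0,40]],[[0,0,0],[0,0,42]],[[0,0,0],[0,0,42]],[[0,0,0],[0,0,42]]]'
python3 - <<'E'
from h import *
tops();tops();print(bot.read_state()["joints"])
E
```

```text
t: 4.65
position: [0.6354, 0.1001, 0.1981]
orientation: [2.942, 1.101, -0.001]
wrist_force: [0.1, -0.8, -0.4]
grip_width: 0.0
grip_force: 0.0
t: 5.45
position: [0.6355, 0.1, 0.1982]
orientation: [-2.362, -2.072, 0.0]
wrist_force: [-0.3, 0.9, -0.7]
grip_width: -0.0002
grip_force: 0.0
[ 0.1150427   0.60238729 -0.57922334  1.55797796  0.35771659  1.0888239
 -0.68021124]
```

```bash
python3 -m creep '[[[0,-1.5,0],[0,0,0]],[[-0.2,-3,0],[0,0,0]],[[-0.3,-4,0],[0,0,0]],[[-0.4,-4.6,0],[0,0,0]],[[-0.5,-5.2,0],[0,0,0]],[[-0.6,-5.8,0],[0,0,0]],[[-0.7,-6.4,0],[0,0,0]],[[-0.8,-7,0],[0,0,0]]]'
python3 -m creep '[[[0,-0.5,0],[0,0,0]],[[-0.1,-1,0],[0,0,0]],[[-0.2,-1.5,0],[0,0,0]],[[-0.2,-2,0],[0,0,0]]]'
```

```text
t: 6.35
position: [0.6275, 0.03, 0.1983]
orientation: [-2.358, -2.076, -0.0]
wrist_force: [0.4, 0.9, 0.9]
grip_width: -0.0
grip_force: 0.5
t: 6.75
position: [0.6254, 0.0097, 0.1982]
orientation: [-2.358, -2.076, 0.0]
wrist_force: [-0.5, 0.1, 0.5]
grip_width: -0.0001
grip_force: 0.3
```

```bash
python3 - <<'E'
from h import *
s=bot.read_camera("side");cv2.imwrite("pics/c4.png",cv2.resize(s[120:270,230:400],None,fx=3,fy=3))
E
```

```text
(no output)
```

View pics/c4.png

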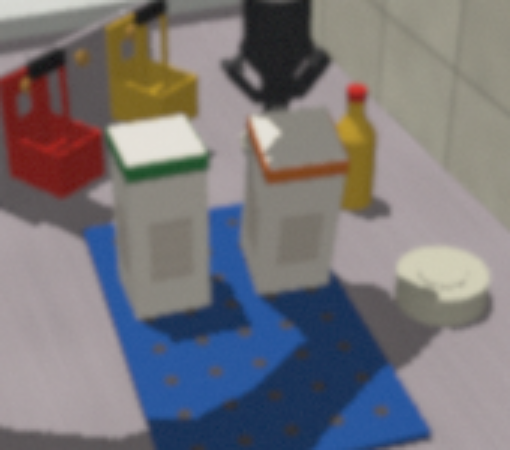

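Canister a leans away cleanly, its lid at crop (300,150), with the fingers on the centre of its face. I keep pushing slowly.

```bash
python3 -m creep '[[[-0.1,-0.5,0],[0,0,0]],[[-0.1,-1,0],[0,0,0]],[[-0.2,-1.5,0],[0,0,0]],[[-0.2,-2,0],[0,0,0]],[[-0.3,-2.4,0],[0,0,0]],[[-0.3,-2.8,0],[0,0,0]],[[-0.4,-3.2,0],[0,0,0]],[[-0.4,-3.6,0],[0,0,0]]]'
python3 -m creep '[[[0,-0.4,0],[0,0,0]],[[-0.1,-0.8,0],[0,0,0]],[[-0.1,-1.2,0],[0,0,0]],[[-0.2,-1.6,0],[0,0,0]],[[-0.2,-2,0],[0,0,0]],[[-0.2,-2.4,0],[0,0,0]],[[-0.3,-2.8,0],[0,0,0]],[[-0.3,-2.8,0],[0,0,0]]]'
python3 - <<'E'
from h import *
s=bot.read_camera("side");cv2.imwrite("pics/c5.png",cv2.resize(s[120:290,230:400],None,fx=3,fy=3))
E
```

```text
t: 7.6
position: [0.6214, -0.0262, 0.1983]
orientation: [-2.358, -2.075, 0.0]
wrist_force: [-0.8, 0.5, 0.5]
grip_width: -0.0002
grip_force: 0.0
t: 8.4
position: [0.6185, -0.0548, 0.1982]
orientation: [2.359, 2.074, -0.001]
wrist_force: [-0.0, 0.7, -0.0]
grip_width: -0.0
grip_force: 0.0
```

View pics/c5.png

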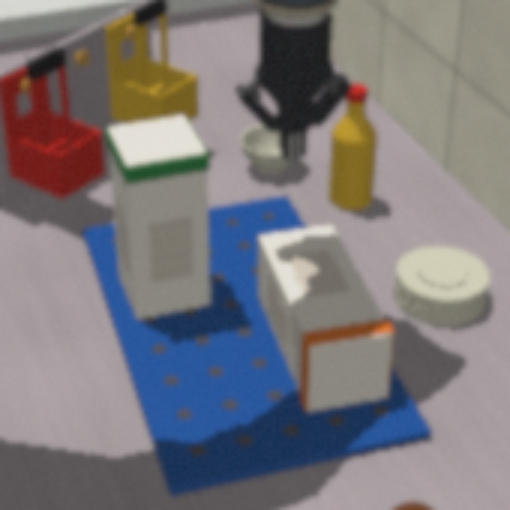

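Canister a lies on the tray, its lid end at crop (345,365), and b still stands at (160,220). Next I go to b's +y side.

```bash
python3 -m creep '[[[0,2,5],[0,0,0]],[[0,5,9],[0,0,0]],[[0,10,9],[0,0,2]],[[-3,15,9],[0,0,4]],[[-7,16.5,9],[0,0,4]],[[-11,16.5,9],[0,0,4]],[[-13.4,16.5,9],[0,0,4]],[[-13.4,16.5,9],[0,0,4]]]'
python3 - <<'E'
from h import *
im=tops();print(bot.read_state()["position"])
E
```

```text
t: 9.25
position: [0.4817, 0.1118, 0.2889]
orientation: [2.281, 2.159, -0.001]
wrist_force: [0.0, 1.0, -0.0]
grip_width: -0.0001
grip_force: 0.0
white [305.1 242.5] [30.7 16.1] 3.4 [0.458 0.014 0.222]
white [366.4 183.6] [68.5 32.3] 7.6 [ 0.603 -0.136  0.222]
[0.48372736 0.1114078  0.28896304]
```

```bash
python3 -m creep '[[[0,0,-4],[0,0,0]],[[0,0,-8],[0,0,0]],[[0,0,-9.1],[0,0,0]],[[0,-1.5,-9.1],[0,0,0]],[[0,-3,-9.1],[0,0,0]],[[0,-4,-9.1],[0,0,0]],[[0,-5,-9.1],[0,0,0]],[[0,-5.7,-9.1],[0,0,0]]]'
python3 -m creep '[[[0,-0.6,0],[0,0,0]],[[0,-1.2,0],[0,0,0]],[[0,-1.8,0],[0,0,0]],[[0,-2.4,0],[0,0,0]],[[0,-3,0],[0,0,0]],[[0,-3.5,0],[0,0,0]],[[0,-4,0],[0,0,0]],[[0,-4.5,0],[0,0,0]]]'
python3 - <<'E'
from h import *
s=bot.read_camera("side");cv2.imwrite("pics/c6.png",cv2.resize(s[120:290,230:400],None,fx=3,fy=3))
E
```

```text
t: 10.1
position: [0.4852, 0.0537, 0.1978]
orientation: [2.285, 2.156, 0.002]
wrist_force: [0.8, 0.3, 0.8]
grip_width: 0.0002
grip_force: 0.5
t: 10.9
position: [0.4845, 0.0087, 0.1972]
orientation: [-2.284, -2.156, 0.0]
wrist_force: [-0.0, 0.5, 0.0]
grip_width: -0.0003
grip_force: 0.2
```

View pics/c6.png

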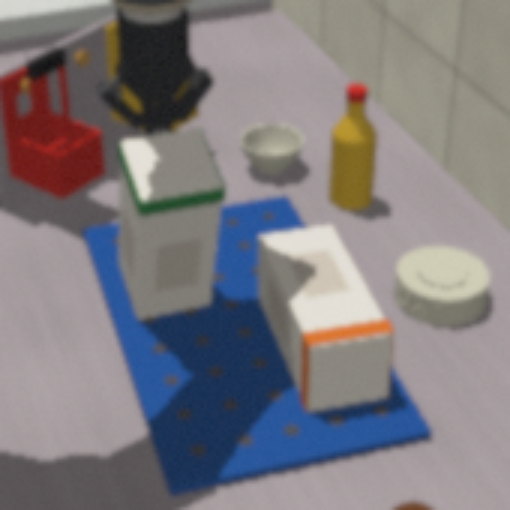

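Canister b is leaning, its lid at crop (170,170), with the fingers centred on its face. I continue.

```bash
python3 -m creep '[[[0,-0.5,0],[0,0,0]],[[0,-1,0],[0,0,0]],[[0,-1.5,0],[0,0,0]],[[0,-2,0],[0,0,0]],[[0,-2.4,0],[0,0,0]],[[0,-2.8,0],[0,0,0]],[[0,-3.2,0],[0,0,0]],[[0,-3.6,0],[0,0,0]]]'
python3 -m creep '[[[0,-0.4,0],[0,0,0]],[[0,-0.8,0],[0,0,0]],[[0,-1.2,0],[0,0,0]],[[0,-1.6,0],[0,0,0]],[[0,-2,0],[0,0,0]],[[0,-2.4,0],[0,0,0]],[[0,-2.8,0],[0,0,0]],[[0,-2.8,0],[0,0,0]]]'
python3 -m creep '[[[0,3,5],[0,0,-5]],[[0,8,10],[0,0,-10]],[[0,13,14],[0,0,-15]],[[0,17,14],[0,0,-20]],[[0,21,14],[0,0,-28]],[[0,25,14],[0,0,-36]],[[-2,29,14],[0,0,-44]],[[-4,30,14],[0,0,-52]]]' 0.5
python3 - <<'E'
from h import *
im=tops();s=bot.read_camera("side")
for n,b in(("z102",1),):
    pass
cv2.imwrite("pics/c7.png",np.hstack([cv2.resize(s[120:290,200:400],None,fx=2,fy=2),cv2.resize(im[130:300,240:440],None,fx=2,fy=2)]))
print(bot.read_state()["joints"])
E
```

```text
t: 11.75
position: [0.4846, -0.0272, 0.1973]
orientation: [2.284, 2.157, -0.0]
wrist_force: [-0.1, 0.5, 0.6]
grip_width: -0.0002
grip_force: 0.0
t: 12.55
position: [0.4845, -0.0556, 0.1972]
orientation: [2.285, 2.156, -0.0]
wrist_force: [-0.9, 0.3, -0.6]
grip_width: 0.0
grip_force: 0.0
t: 13.35
position: [0.4438, 0.249, 0.3371]
orientation: [-2.994, -0.945, -0.0]
wrist_force: [-0.0, 1.4, 0.5]
grip_width: 0.0426
grip_force: 0.0
white [362.8 235.3] [69.  32.7] 3.3 [ 0.476 -0.127  0.222]
white [366.3 183.7] [68.5 32.3] 7.4 [ 0.603 -0.136  0.222]
[-0.15484307  0.27487303 -0.59940128  1.67995609  0.16079285  1.23612784
 -1.74418018]
```

View pics/c7.png

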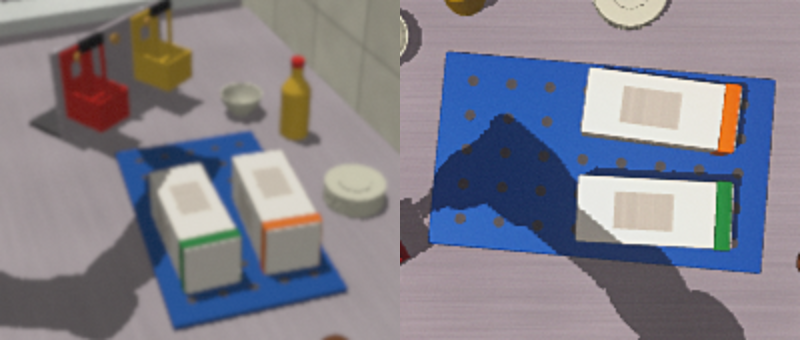

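The crop shows both canisters lying on the tray, with lids at (725,118) and (723,215). The tray's left half is free. Now I grasp the red caddy.

```bash
python3 -m creep '[[[-1.5,0.3,0],[0,0,-3.6]],[[-2.5,0.3,-4],[0,0,-3.6]],[[-2.5,0.3,-8],[0,0,-3.6]],[[-2.5,0.3,-11],[0,0,-3.6]],[[-2.5,0.3,-13],[0,0,-3.6]],[[-2.5,0.3,-13.9],[0,0,-3.6]],[[-2.5,0.3,-13.9],[0,0,-3.6]]]'
python3 - <<'E'
from h import *
s=bot.read_camera("side");cv2.imwrite("pics/c8.png",cv2.resize(s[90:210,180:340],None,fx=4,fy=4))
E
```

```text
t: 14.15
position: [0.4194, 0.2476, 0.1976]
orientation: [3.022, 0.856, -0.003]
wrist_force: [-0.3, -0.7, 0.2]
grip_width: 0.0425
grip_force: 0.0
```

View pics/c8.png

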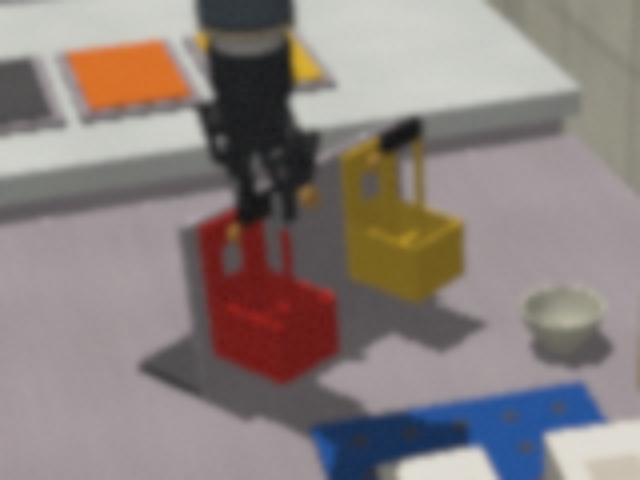

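The fingers straddle the red bar at crop (262,205). I centre by 4 mm and close.

```bash
python3 -m creep '[[[-0.1,0.4,-0.1],[0,0,0]],[[-0.1,0.4,-0.1],[0,0,0]]]'
python3 -m creep '[[[0,0,0],[0,0,0]],[[0,0,0],[0,0,0]],[[0,0,0],[0,0,0]],[[0,0,0],[0,0,0]],[[0,0,0],[0,0,0]],[[0,0,0],[0,0,0]]]' 1 60
```

```text
t: 14.4
position: [0.4189, 0.2531, 0.1982]
orientation: [-3.022, -0.856, -0.003]
wrist_force: [-0.1, -0.6, 0.8]
grip_width: 0.043
grip_force: 0.0
t: 15.0
position: [0.4187, 0.2525, 0.1978]
orientation: [-3.022, -0.855, -0.001]
wrist_force: [-1.8, 0.3, 5.0]
grip_width: 0.0127
grip_force: 61.0
```

```bash
python3 -m creep '[[[0,0,0.5],[0,0,0]],[[0,0,1],[0,0,0]],[[0,0,1.5],[0,0,0]],[[0,0,2],[0,0,0]],[[0,0,2.4],[0,0,0]],[[0,0,2.7],[0,0,0]],[[0,0,2.7],[0,0,0]],[[0,0,2.7],[0,0,0]]]'
```

```text
t: 15.8
position: [0.4185, 0.252, 0.2242]
orientation: [3.023, 0.855, -0.0]
wrist_force: [-0.6, -0.2, -2.7]
grip_width: 0.0127
grip_force: 59.6
```

```bash
python3 -m creep '[[[0.3,-0.4,0],[0,0,0]],[[0.5,-0.85,0],[0,0,0]],[[0.8,-1.3,0],[0,0,0]],[[1.05,-1.7,0],[0,0,0]]]'
python3 -m creep '[[[0.3,-0.4,0],[0,0,0]],[[0.5,-0.85,0],[0,0,0]],[[0.8,-1.3,0],[0,0,0]],[[1.05,-1.7,0],[0,0,0]],[[1.3,-2.1,0],[0,0,0]],[[1.6,-2.6,0],[0,0,0]]]'
```

```text
t: 16.2
position: [0.4295, 0.2344, 0.2242]
orientation: [3.023, 0.854, -0.0]
wrist_force: [0.5, 0.4, -3.1]
grip_width: 0.0129
grip_force: 59.6
t: 16.8
position: [0.4452, 0.2089, 0.2243]
orientation: [-3.023, -0.855, -0.0]
wrist_force: [0.3, -0.9, -3.6]
grip_width: 0.0131
grip_force: 59.6
```

```bash
python3 - <<'E'
from h import *
for c in((0.49,0.085),(0.63,0.075)):
    print(c)
tr=np.array([[.702,.151],[.427,.171],[.386,-.299],[.662,-.324]]);print(tr.mean(0))
for p in((329,204),(331,166),(328,250),(529/2+0,200)): print(onz("top",*p,.102))
E
```

```text
(0.49, 0.085)
(0.63, 0.075)
[ 0.54425 -0.07525]
[ 0.55844696 -0.04255634  0.102     ]
[ 0.66169305 -0.0477028   0.102     ]
[ 0.43473413 -0.0402067   0.102     ]
[0.56891987 0.13226039 0.102     ]
```

```bash
python3 -m creep '[[[0.5,-2,0],[0,0,-5]],[[1,-4,0],[0,0,-10]],[[1.5,-6,0],[0,0,-15]],[[2,-8,0],[0,0,-20]],[[2.5,-10,0],[0,0,-25]],[[3,-12,0],[0,0,-30]],[[3.5,-14.4,0],[0,0,-35]],[[3.5,-14.4,0],[0,0,-35]]]'
python3 -m creep '[[[0,0,-1],[0,0,0]],[[0,0,-2],[0,0,0]],[[0,0,-3],[0,0,0]],[[0,0,-4],[0,0,0]],[[0,0,-5],[0,0,0]],[[0,0,-5.5],[0,0,0]],[[0,0,-5.8],[0,0,0]],[[0,0,-5.8],[0,0,0]]]'
python3 -m creep '[[[0,0,-0.1],[0,0,0]],[[0,0,-0.2],[0,0,0]],[[0,0,-0.2],[0,0,0]]]'
```

```text
t: 17.6
position: [0.4807, 0.0609, 0.2241]
orientation: [3.138, -0.107, -0.0]
wrist_force: [0.4, -0.1, -2.6]
grip_width: 0.0133
grip_force: 59.6
t: 18.4
position: [0.48, 0.0652, 0.1659]
orientation: [3.14, -0.093, -0.001]
wrist_force: [0.6, -0.1, -2.5]
grip_width: 0.0125
grip_force: 59.6
t: 18.7
position: [0.4802, 0.0651, 0.1644]
orientation: [-3.14, 0.094, -0.001]
wrist_force: [-1.1, -0.8, -3.4]
grip_width: 0.0128
grip_force: 59.6
```

```bash
python3 -m creep '[[[0,0,-0.1],[0,0,0]],[[0,0,-0.2],[0,0,0]],[[0,0,-0.2],[0,0,0]]]'
python3 -m creep '[[[0,0,-0.1],[0,0,0]],[[0,0,-0.15],[0,0,0]],[[0,0,-0.15],[0,0,0]]]'
```

```text
t: 19.0
position: [0.48, 0.0651, 0.1622]
orientation: [3.14, -0.094, -0.0]
wrist_force: [-0.2, -0.2, -3.0]
grip_width: 0.0127
grip_force: 59.6
t: 19.3
position: [0.4803, 0.0658, 0.1618]
orientation: [-3.14, 0.093, -0.002]
wrist_force: [-2.7, 2.2, 11.8]
grip_width: 0.0126
grip_force: 61.7
```

```bash
python3 -m creep '[[[0,0,0],[0,0,0]],[[0,0,0],[0,0,0]],[[0,0,0],[0,0,0]],[[0,0,0],[0,0,0]]]' 0.5
python3 -m creep '[[[0,0,3],[0,0,0]],[[0,0,7],[0,0,0]],[[0,0,12],[0,0,0]],[[2,5,17],[0,0,8]],[[4,10,17],[0,0,16]],[[6,15,17],[0,0,24]],[[8,20,17],[0,0,32]],[[10,24,17],[0,0,35]]]'
python3 - <<'E'
from h import *
im=bot.read_camera("top");s=bot.read_camera("side");print(bot.read_state()["position"],bot.read_state()["orientation"])
cv2.imwrite("pics/c9.png",np.hstack([cv2.resize(s[90:290,180:380],None,fx=2,fy=2),cv2.resize(im[120:320,140:340],None,fx=2,fy=2)]))
E
```

```text
t: 19.7
position: [0.4801, 0.0651, 0.1607]
orientation: [-3.14, 0.094, 0.0]
wrist_force: [-0.5, -0.1, 0.7]
grip_width: 0.0427
grip_force: 0.0
t: 20.5
position: [0.5703, 0.2843, 0.3308]
orientation: [-3.021, -0.862, -0.001]
wrist_force: [1.3, 0.8, 1.9]
grip_width: 0.0428
grip_force: 0.0
[0.56958144 0.28932951 0.32870652] [-3.01519914e+00 -8.66506531e-01  2.67616509e-03]
```

View pics/c9.png

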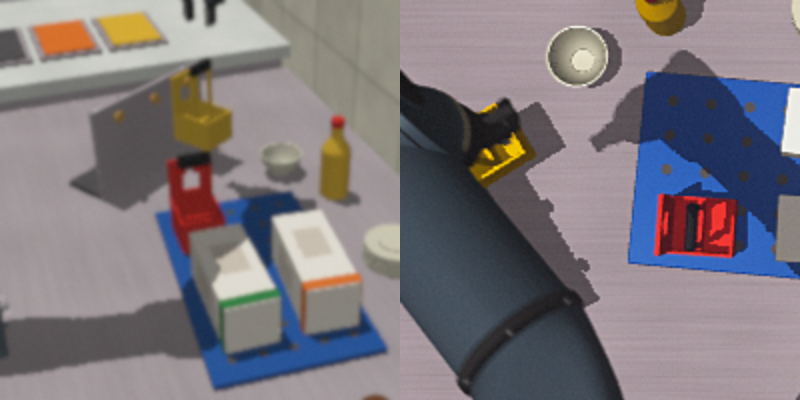

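The red caddy stands upright on the tray at crop (697,225), and the yellow still hangs at (500,145). Next is the yellow caddy.

```bash
python3 -m creep '[[[0.7,3,0],[0,0,0]],[[0.7,5.3,-2],[0,0,0]],[[0.7,5.3,-4],[0,0,0]],[[0.7,5.3,-6],[0,0,0]],[[0.7,5.3,-8],[0,0,0]],[[0.7,5.3,-9],[0,0,0]],[[0.7,5.3,-9],[0,0,0]]]'
python3 - <<'E'
from h import *
s=bot.read_camera("side");st=bot.read_state();print(st["position"],st["orientation"])
cv2.imwrite("pics/c10.png",cv2.resize(s[70:180,220:330],None,fx=4,fy=4))
E
```

```text
t: 21.3
position: [0.5763, 0.3348, 0.2391]
orientation: [3.022, 0.854, -0.004]
wrist_force: [0.8, -0.5, -0.3]
grip_width: 0.0427
grip_force: 0.0
[0.5767412  0.33532212 0.24039499] [ 3.02288895e+00  8.54614482e-01 -1.22602392e-03]
```

View pics/c10.png

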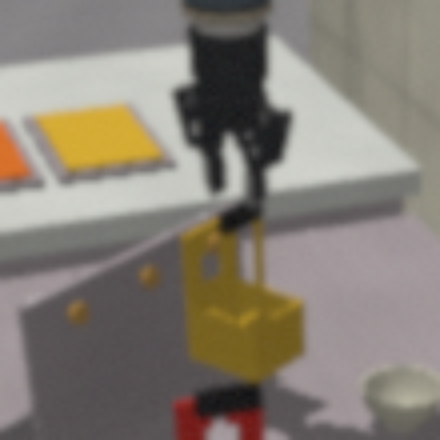

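The open fingers are above the yellow bar at crop (238,215), 25 mm short in x,y. I correct, descend and close.

```bash
python3 -m creep '[[[0.5,1.2,0],[0,0,0]],[[1,2.3,0],[0,0,0]],[[1,2.3,0],[0,0,0]],[[1,2.3,0],[0,0,0]]]'
python3 -m creep '[[[0,0,-1.5],[0,0,0]],[[0,0,-3],[0,0,0]],[[0,0,-4.1],[0,0,0]],[[0,0,-4.1],[0,0,0]],[[0,0,-4.1],[0,0,0]]]'
```

```text
t: 21.75
position: [0.5867, 0.359, 0.2409]
orientation: [-3.023, -0.856, -0.001]
wrist_force: [0.2, 0.4, -0.1]
grip_width: 0.0428
grip_force: 0.0
t: 22.25
position: [0.5869, 0.3585, 0.1999]
orientation: [-3.023, -0.855, -0.0]
wrist_force: [0.5, -0.2, -0.4]
grip_width: 0.0422
grip_force: 0.0
```

```bash
python3 -m creep '[[[0,0,-0.2],[0,0,0]],[[0,0,-0.2],[0,0,0]],[[0,0,-0.2],[0,0,0]],[[0,0,-0.2],[0,0,0]],[[0,0,-0.2],[0,0,0]],[[0,0,-0.2],[0,0,0]],[[0,0,-0.2],[0,0,0]]]' 1 60
python3 -m creep '[[[0,0,0.5],[0,0,0]],[[0,0,1],[0,0,0]],[[0,0,1.5],[0,0,0]],[[0,0,2],[0,0,0]],[[0,0,2.4],[0,0,0]],[[0,0,2.7],[0,0,0]],[[0,0,2.7],[0,0,0]],[[0,0,2.7],[0,0,0]]]'
```

```text
t: 22.95
position: [0.5869, 0.3589, 0.1981]
orientation: [-3.022, -0.855, -0.001]
wrist_force: [-1.3, 0.7, 5.2]
grip_width: 0.0131
grip_force: 61.1
t: 23.75
position: [0.5867, 0.3586, 0.2245]
orientation: [3.023, 0.855, -0.0]
wrist_force: [-1.0, -0.4, -2.0]
grip_width: 0.0129
grip_force: 59.9
```

```bash
python3 -m creep '[[[0.3,-0.4,0],[0,0,0]],[[0.5,-0.85,0],[0,0,0]],[[0.8,-1.3,0],[0,0,0]],[[1.05,-1.7,0],[0,0,0]]]'
python3 -m creep '[[[0.3,-0.4,0],[0,0,0]],[[0.5,-0.85,0],[0,0,0]],[[0.8,-1.3,0],[0,0,0]],[[1.05,-1.7,0],[0,0,0]],[[1.3,-2.1,0],[0,0,0]],[[1.6,-2.6,0],[0,0,0]]]'
```

```text
t: 24.15
position: [0.5978, 0.3407, 0.2244]
orientation: [3.023, 0.854, -0.0]
wrist_force: [0.1, 0.5, -3.3]
grip_width: 0.013
grip_force: 59.9
t: 24.75
position: [0.6134, 0.3154, 0.2246]
orientation: [-3.023, -0.855, 0.0]
wrist_force: [-0.1, 0.5, -2.6]
grip_width: 0.0131
grip_force: 59.9
```

```bash
python3 -m creep '[[[0.1,-4,0],[0,0,-5]],[[0.3,-8,0],[0,0,-10]],[[0.5,-12,0],[0,0,-15]],[[0.7,-16,0],[0,0,-20]],[[0.8,-20,0],[0,0,-25]],[[0.9,-23,0],[0,0,-30]],[[0.9,-25.5,0],[0,0,-35]],[[0.9,-25.5,0],[0,0,-35]]]'
python3 -m creep '[[[0,0,-1],[0,0,0]],[[0,0,-2],[0,0,0]],[[0,0,-3],[0,0,0]],[[0,0,-4],[0,0,0]],[[0,0,-5],[0,0,0]],[[0,0,-5.5],[0,0,0]],[[0,0,-5.9],[0,0,0]],[[0,0,-5.9],[0,0,0]]]'
python3 -m creep '[[[0,0,-0.1],[0,0,0]],[[0,0,-0.2],[0,0,0]],[[0,0,-0.2],[0,0,0]]]'
```

```text
t: 25.55
position: [0.6226, 0.0549, 0.2246]
orientation: [3.137, -0.107, 0.0]
wrist_force: [0.0, -0.7, -2.6]
grip_width: 0.0131
grip_force: 59.9
t: 26.35
position: [0.6221, 0.0606, 0.165]
orientation: [3.14, -0.093, -0.001]
wrist_force: [-0.1, 0.8, -2.5]
grip_width: 0.013
grip_force: 59.9
t: 26.65
position: [0.6223, 0.0606, 0.1638]
orientation: [-3.14, 0.094, -0.001]
wrist_force: [-0.6, 1.0, -1.9]
grip_width: 0.0129
grip_force: 59.9
```

```bash
python3 -m creep '[[[0,0,-0.1],[0,0,0]],[[0,0,-0.15],[0,0,0]],[[0,0,-0.15],[0,0,0]]]'
python3 -m creep '[[[0,0,-0.1],[0,0,0]],[[0,0,-0.15],[0,0,0]],[[0,0,-0.15],[0,0,0]]]'
```

```text
t: 26.95
position: [0.6222, 0.0606, 0.162]
orientation: [-3.14, 0.093, 0.0]
wrist_force: [-0.3, -0.4, -2.1]
grip_width: 0.0132
grip_force: 59.9
t: 27.25
position: [0.6224, 0.0608, 0.1616]
orientation: [-3.14, 0.093, -0.002]
wrist_force: [-2.9, 0.2, 6.7]
grip_width: 0.0128
grip_force: 61.3
```

```bash
python3 -m creep '[[[0,0,0],[0,0,0]],[[0,0,0],[0,0,0]],[[0,0,0],[0,0,0]],[[0,0,0],[0,0,0]]]' 0.5
python3 -m creep '[[[0,0,3],[0,0,0]],[[0,0,7],[0,0,0]],[[0,0,12],[0,0,0]],[[-1,-4,14],[0,0,0]],[[-2,-9,14],[0,0,0]],[[-3,-14,14],[0,0,0]],[[-4,-18,14],[0,0,0]],[[-5,-22,14],[0,0,0]]]'
python3 -m creep '[[[-2,-4.5,0],[0,0,0]],[[-3,-9,0],[0,0,0]],[[-4,-13.5,0],[0,0,0]],[[-5,-18,0],[0,0,0]],[[-6,-22,0],[0,0,0]],[[-7,-25,0],[0,0,0]],[[-8,-27.4,0],[0,0,0]],[[-8,-27.4,0],[0,0,0]]]' 1
python3 - <<'E'
from h import *
im=bot.read_camera("top");s=bot.read_camera("side");print(bot.read_state()["position"])
cv2.imwrite("pics/c11.png",np.hstack([cv2.resize(s[110:310,180:380],None,fx=2,fy=2),cv2.resize(im[120:320,220:420],None,fx=2,fy=2)]))
E
```

```text
t: 27.65
position: [0.6223, 0.0606, 0.1605]
orientation: [-3.14, 0.094, 0.0]
wrist_force: [-0.4, -0.8, -0.1]
grip_width: 0.0425
grip_force: 0.0
t: 28.45
position: [0.5715, -0.1616, 0.3007]
orientation: [3.14, -0.095, 0.0]
wrist_force: [0.1, 0.4, 0.1]
grip_width: 0.0429
grip_force: 0.0
t: 29.25
position: [0.4893, -0.438, 0.2998]
orientation: [3.138, -0.103, -0.003]
wrist_force: [-0.4, 0.1, -0.6]
grip_width: 0.0
grip_force: 0.0
[ 0.49200519 -0.43359936  0.3002167 ]
```

View pics/c11.png

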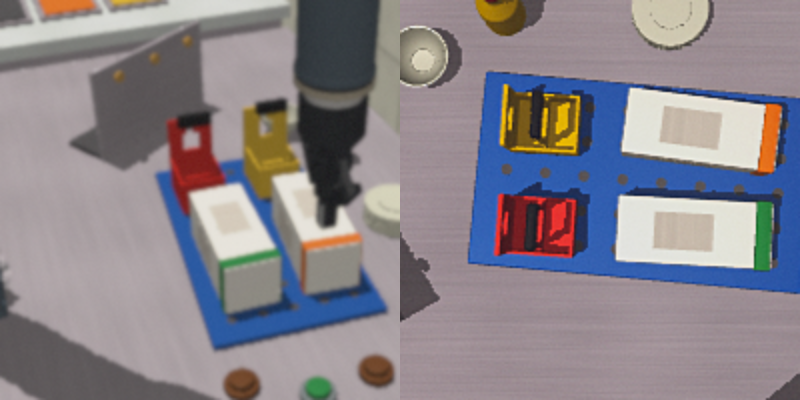

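Everything stands as wanted on the tray: yellow caddy at crop (540,120), red at (535,225), and both canisters lying. I press the grey-housed green button.

```bash
python3 -m creep '[[[0.1,0,-5],[0,0,0]],[[0.1,0,-10],[0,0,0]],[[0.1,0,-15],[0,0,0]],[[0.1,0,-20],[0,0,0]],[[0.1,0,-24],[0,0,0]],[[0.1,0,-25.5],[0,0,0]],[[0.1,0,-25.5],[0,0,0]]]'
python3 -m creep '[[[0,0,-0.3],[0,0,0]],[[0,0,-0.6],[0,0,0]],[[0,0,-0.9],[0,0,0]],[[0,0,-1.2],[0,0,0]],[[0,0,-1.2],[0,0,0]]]'
```

```text
t: 30.05
position: [0.4931, -0.4316, 0.044]
orientation: [-3.138, 0.091, 0.004]
wrist_force: [0.6, 0.4, 0.6]
grip_width: 0.0001
grip_force: 0.0
t: 30.55
position: [0.4932, -0.4334, 0.0337]
orientation: [3.14, -0.094, 0.0]
wrist_force: [0.8, 0.1, -0.7]
grip_width: 0.0001
grip_force: 0.0
```

```bash
python3 -m creep '[[[0,0,-0.3],[0,0,0]],[[0,0,-0.6],[0,0,0]],[[0,0,-0.8],[0,0,0]],[[0,0,-0.8],[0,0,0]]]'
python3 -m creep '[[[0,0,-0.2],[0,0,0]],[[0,0,-0.4],[0,0,0]],[[0,0,-0.4],[0,0,0]]]'
```

```text
t: 30.95
position: [0.493, -0.4332, 0.0251]
orientation: [-3.14, 0.093, 0.001]
wrist_force: [0.1, -0.6, -0.3]
grip_width: -0.0001
grip_force: 0.0
t: 31.25
position: [0.4933, -0.4334, 0.0215]
orientation: [3.14, -0.094, 0.0]
wrist_force: [-0.9, 0.6, 1.0]
grip_width: -0.0002
grip_force: 0.9
```

```bash
python3 -m creep '[[[0,0,-0.2],[0,0,0]],[[0,0,-0.3],[0,0,0]],[[0,0,-0.3],[0,0,0]]]'
python3 -m creep '[[[0,0,-0.2],[0,0,0]],[[0,0,-0.3],[0,0,0]],[[0,0,-0.3],[0,0,0]]]'
```

```text
t: 31.55
position: [0.4933, -0.4335, 0.0186]
orientation: [3.14, -0.093, 0.0]
wrist_force: [0.0, -0.7, 3.5]
grip_width: 0.0002
grip_force: 1.7
t: 31.85
position: [0.4934, -0.4335, 0.0161]
orientation: [3.14, -0.094, 0.001]
wrist_force: [-1.2, 1.1, 8.4]
grip_width: 0.0002
grip_force: 4.4
```

```bash
python3 -m creep '[[[0,0,-0.1],[0,0,0]],[[0,0,-0.1],[0,0,0]],[[0,0,-0.1],[0,0,0]]]'
python3 -m creep '[[[0,0,3],[0,0,0]],[[0,0,7],[0,0,0]],[[0,0,11],[0,0,0]],[[0,0,15],[0,0,0]],[[0,0,15],[0,0,0]],[[0,0,15],[0,0,0]]]'
python3 - <<'E'
from h import *
im=bot.read_camera("top");s=bot.read_camera("side")
cv2.imwrite("pics/c12.png",np.hstack([cv2.resize(s[110:310,180:380],None,fx=2,fy=2),cv2.resize(im[100:300,130:330],None,fx=2,fy=2)]))
E
```

```text
t: 32.15
position: [0.4934, -0.4335, 0.016]
orientation: [3.139, -0.094, 0.001]
wrist_force: [-4.7, 3.4, 18.3]
grip_width: 0.0001
grip_force: 8.6
t: 32.75
position: [0.4934, -0.4336, 0.1652]
orientation: [3.139, -0.094, 0.002]
wrist_force: [0.5, 1.5, -0.5]
grip_width: -0.0001
grip_force: 0.0
```

View pics/c12.png

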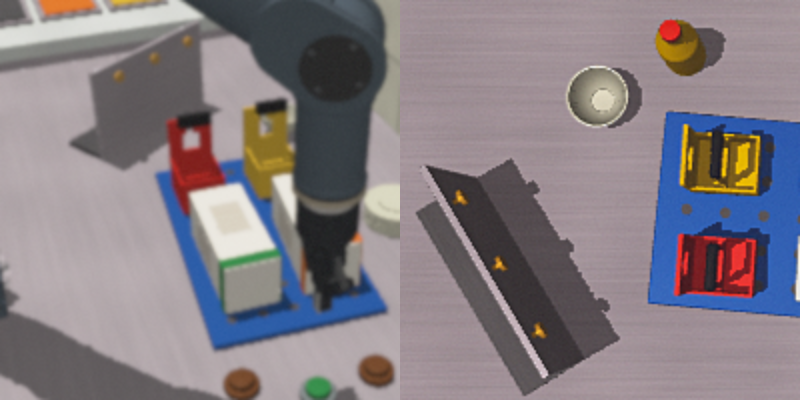

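The panel is empty, the caddies stand at crop (720,160) and (715,265), and both canisters lie on the tray. The button bottomed out at 18 N and has been released, and the robot is touching nothing.

```bash
python3 -c "
from cell import bot
print(bot.hand_in())"
```

```text
the job is handed in; nothing more can be done
None
```

The job is handed in: both canisters lie on the tray, the red and yellow caddies (no green one was present) stand upright on it, and the green button was then pressed fully down; no verdict came back.

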